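Set a bench stop screw to a brass setting bar

TASK

Set the bench stop to the brass setting bar: lay one end of the brass bar flat on the steel base plate beneath the stop screw, then turn the orange T-handled driver clockwise until the red sprung nose comes down on the bar and is lightly pressed in, by about half of its travel. Leave the bar lying there and let go of everything.

Things in the scene. Friction and masses are not known exactly. Their poses are not given: they have to be found in the camera images.
- brass_bar: Brass setting bar, loose, 160 (own x) x 30 x 36 mm high, 0.4 kg, ends alike; origin at the centre of its underside. Put it in along the stand's x from the front: with its centre at stand x = -60 mm its end is 20 mm past the axis, and it can be held 25 mm frontward of its centre, clear of the arm. The dark steel bar nearby, 20 mm high, is not wanted.
- stop_stand: Grey bench stop, fixed. Origin at bench height on the upright axis of screw, nose and driver; x runs from the open front (robot side) to the column. Steel base plate 10 mm thick, 70 mm wide, x = -150 to +100 mm. Column x = +55 to +95. Arm 44 mm wide, x = -22 to +95, 85 to 109 mm above the bench, with a boss (28 mm diameter) round the screw down to 78 mm.
- driver (a joint): Turn of the orange T-handled driver in rad, 0 to 1.7, growing clockwise from above; stiff (0.15 N m), stays put. Handle on the axis: 64 x 16 mm, 22 high, its middle 151 mm above the bench, nothing higher near it; at 0 its length lies along the stand's y. It keeps its height while the screw goes down 12 mm per rad; at 0 the free nose's tip is 59 mm above the bench.
- stop_nose (a joint): How far the red sprung nose (10 mm diameter) at the lower end of the screw is pressed up into it, in m: 0 free, 0.008 fully in; spring 0.8 N per mm. With the driver at 0 it hangs 13 mm above the brass bar lying on the plate.
Mind the look-alikes: they are no part of the job. Of the things that look like the brass_bar, the larger one is meant.

How it is judged:
By the outcome, as a careful person would: the job done as asked, in the order asked, and still so for the second after the job is handed in, with the robot touching nothing.
It also fails if it takes over 42 s, if anything falls off the work surface, if the arm or the gripper's body presses on something with over 40 N, if the wrist force passes 120 N, or if a joint passes its speed limit or range.

ROBOT

A 6-joint arm with a two-finger parallel gripper is mounted at the origin on a cart in front of the work surface, level with it; the furniture and walls round the work are solid. World frame = base frame: x ahead of the robot, y to its left, z up, the work surface at z = 0. Lengths are in m, angles in rad, forces in N, time in s.
With the tool pointing down it reaches from about 0.325 to 0.875 m from the base axis. Payload 4.4 kg.
Tool frame: the origin (TCP) lies midway between the tips of the shut fingers; the grasp point (between the pads) lies 19 mm behind it; z points along the fingers, y is the direction in which the jaws open and shut (so a half turn about z gives the same grasp; the last joint's range is limited). The gripper opens to 85 mm and grips with 20 to 120 N. Pads are 22 mm wide; open, the fingers measure 114 mm over their backs; the gripper's body (76 mm by 85 mm) begins 54 mm behind the grasp point. The pads swing forward as they close: fully open they stand 13 mm farther back than shut.
Start: joints at [-1.44, 0.207, 1.542, -0, 1.393, -0.15], TCP at [0.16, -0.552, 0.231] pointing down, gripper open.
Joint ranges: [-2.73, 2.73], [-0.86, 2.22], [0.23, 2.46], [-1.11, 4.25], [0.08, 2.63], [-2.82, 2.82]. Speed limits (rad/s): [2.79, 2.79, 3.14, 3.14, 3.14, 3.14].

INTERFACE

Orientations are given as a unit quaternion [x, y, z, w].
In Python, from bench import r gives the robot as it stands. The module is installed in compiled form; this text tells all that it offers.
- The arm moves only by the tool send_rows, never from a script. Its argument "series" is a list of rows, each a list of 3 entries, a list of its own where there are three numbers: the closure, from -1 (fully open) to 1 (shut), then the shift along the tool's x, y, z in m, then the turn, a rotation vector about the tool's x, y, z in units of 5 degrees (1.0 is 5 degrees). In form: [[hand, [tx, ty, tz], [wx, wy, wz]], ...]. A call has 1 to 12 rows; each row is the pose to reach, as a shift and turn from the pose commanded when the call began, along the tool's axes at that moment; what a row does not reach only later rows make up. A row lasts 1/8 s, in which the tool goes at most 62.5 mm and 10.7 degrees, less where a joint would pass 70% of its speed; a pose out of reach is approached as far as the arm can. A call with a gripper value outside its range is refused whole. The fingers move at their own pace and stop on an object; "force" is the grip in N (left out, the last holds). Time passes only in rows, so rows that repeat a pose let the fingers close. It gives the time, the measured TCP pose, the force and the opening at its end, in the units of the state.
- r.get_obs(): the state, without advancing time (a new reading comes with each control period).
- r.snapshot(name): name is "side" or "top"; returns a dict with "img" (420x560x3 uint8, red, green, blue), "intrinsics" (3x3 intrinsics, pixels), "distortion" ([k1, k2, p1, p2, k3] as OpenCV has them; the pictures are not rectified), "T" (4x4, takes a point from camera to world coordinates). Camera axes: x right, y down, z forward; pixel columns grow to the right and rows downward; lengths in m; the calibration is good to about 2 mm. A picture is of the moment at which its call begins. There is no depth.
- r.close_job(): hands the job in, once; it reports no verdict.
Trained networks look in a picture, given as the dict that the camera call returned (one of the last four; its "shot" number tells which), for a name from the list of things; names that differ only in an ending like _2 or _b are one class to them, and where a whole thing is asked for, a point or a joint stands for the part that bears it (a point fixed in the world has none). Each returns a list of dicts, best first, with "confidence" (0 to 1); they miss things now and then, are a little off and sometimes report something else, mostly with a low value. They report only what shows in the picture. A call takes as long as a camera call. They do not tell look-alikes from the thing itself.
- r.boxes_of(thing, picture): "box" ([left, top, right, bottom] in pixels, round what is visible of it).
- r.cut_out(thing, picture): "region" (420x560 bool, what is visible of it) and "box" ([left, top, right, bottom] in pixels, round what is visible of it).
- r.landmark_of(thing, picture): "point" ([column, row] in pixels: a listed point, or the origin of a listed thing).
The state is a dict: "t": time; "joint_pos": joint angles; "qvel": joint speeds; "tau": joint torques, N m; "tcp_pos": TCP position; "tool_rot": TCP orientation; "wrist_force": force on the tool from outside, world axes, zero at the start; "torque": the same for the moment, N m; "opening": opening from 0.0 (shut) to 1.0 (fully open).
Only numpy, scipy, OpenCV 4.12 (cv2) and the standard library are available. Lean on these libraries where they do the work, as an engineer would, in place of code of your own. Each camera call takes 0.05 s, during which the arm holds its last target. There are 200 camera calls.

## Working session

There is one attempt and no reset: what is moved stays moved. The work goes in short steps, Python scripts to look and compute and a tool call to move; the robot and the scene stay as the last step left them, time stands still between calls to the robot, and variables do not carry over. Pictures are saved under pics/ and viewed, about 8 in all and at most 12, crops included, and the job is handed in when it is done.

Besides the shell and the picture viewer there is one more tool, called after "Request:" as name(argument=value, ...), one argument or row to a line, values as JSON. send_rows: Moves the arm, as the interface text tells. Its arguments: {"type":"object","properties":{"series":{"type":"array","items":{"type":"array"}},"force":{"type":"number"}},"required":["series"]}

```bash
mkdir -p pics
cat > h.py <<'E'
import numpy as np, cv2
from bench import r
from scipy.spatial.transform import Rotation as R
def ray(s,px,z):
    K=np.array(s["intrinsics"]);d=np.array(s["distortion"]);T=np.array(s["T"])
    u=cv2.undistortPoints(np.array(px,float).reshape(-1,1,2),K,d).reshape(-1,2)
    v=np.c_[u,np.ones(len(u))]@T[:3,:3].T;o=T[:3,3]
    return o+v*((z-o[2])/v[:,2])[:,None]
def proj(s,P):
    T=np.linalg.inv(np.array(s["T"]));P=np.array(P,float).reshape(-1,3)
    p,_=cv2.projectPoints(P,cv2.Rodrigues(T[:3,:3])[0],T[:3,3],np.array(s["intrinsics"]),np.array(s["distortion"]))
    return p.reshape(-1,2)
def save(s,n): cv2.imwrite(f"pics/{n}.png",s["img"][:,:,::-1])
E
python3 - <<'E'
from h import *
o=r.get_obs();print({k:np.round(v,3) for k,v in o.items()})
for n in["top","side"]:
    s=r.snapshot(n);save(s,n+"0");T=np.array(s["T"]);print(n,T.round(3).tolist())
    for t in["brass_bar","stop_stand","driver","stop_nose"]:
        for d in r.landmark_of(t,s): print(t,"pt",np.round(d["point"],1),round(d["confidence"],2))
        for d in r.boxes_of(t,s): print(t,"box",np.round(d["box"],1),round(d["confidence"],2))
E
```

```text
{'t': np.float64(0.0), 'joint_pos': array([-1.44 ,  0.207,  1.543, -0.   ,  1.394, -0.15 ]), 'qvel': array([ 0.002,  0.   , -0.002,  0.   , -0.   ,  0.001]), 'tau': array([-2.0000e-03, -3.8304e+01, -2.9159e+01, -0.0000e+00,  1.0000e-02,
        0.0000e+00]), 'tcp_pos': array([ 0.16 , -0.552,  0.23 ]), 'tool_rot': array([ 0.99 ,  0.14 ,  0.   , -0.001]), 'wrist_force': array([0.418, 0.37 , 0.783]), 'torque': array([-0.05 , -0.013,  0.028]), 'opening': np.float64(1.001)}
top [[0.005, -0.997, 0.075, 0.494], [-0.999, -0.007, -0.033, -0.194], [0.033, -0.075, -0.997, 1.066], [0.0, 0.0, 0.0, 1.0]]
brass_bar pt [253.1 231.7] 0.95
brass_bar pt [393.1 233.5] 0.71
brass_bar box [243.6 205.7 257.9 264.2] 0.74
brass_bar box [379.1 215.9 409.8 251.3] 0.68
stop_stand pt [180.8 198.8] 0.75
stop_stand box [154.1 157.  196.3 257.4] 0.9Traceback (most recent call last):
  File "<stdin>", line 6, in <module>
ValueError: it knows: brass_bar, stop_stand
```

View pics/top0.png

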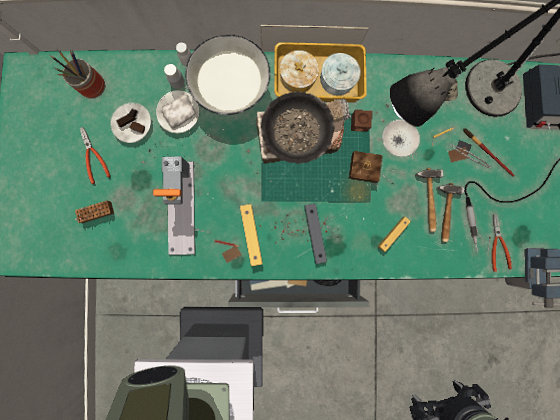

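The top view shows the large brass bar at about (252,235), the small look-alike at (394,234), and the steel bar at (316,234). The stand is at (180,205), with the orange handle at (167,193).

```bash
cat >> h.py <<'E'
from scipy.optimize import minimize
def boxc(x0,x1,y0,y1,z0,z1): return np.array([[x,y,z] for x in(x0,x1) for y in(y0,y1) for z in(z0,z1)],float)
BAR=[boxc(-.08,.08,-.015,.015,0,.036)]
STAND=[boxc(-.15,.1,-.035,.035,0,.01),boxc(.055,.095,-.022,.022,0,.109),boxc(-.022,.095,-.022,.022,.085,.109),boxc(-.008,.008,-.032,.032,.14,.162)]
def place(B,p): 
    c,s=np.cos(p[2]),np.sin(p[2]);return B@np.array([[c,s,0],[-s,c,0],[0,0,1]])+[p[0],p[1],p[3] if len(p)>3 else 0]
def mask(s,model,p,S=4):
    m=np.zeros((420*S,560*S),np.uint8)
    for B in model:
        h=cv2.convexHull(proj(s,place(B,p)).astype(np.float32)); cv2.fillConvexPoly(m,np.round(h*S*16).astype(np.int32),1,shift=4)
    return m
def fit(shots,model,p0,S=4):
    # shots: list of (snapshot, region)
    rs=[cv2.resize(g.astype(np.uint8),None,fx=S,fy=S,interpolation=cv2.INTER_NEAREST) for _,g in shots]
    def f(q):
        e=0
        for (s,_),g in zip(shots,rs):
            m=mask(s,model,[q[0]/1000,q[1]/1000,q[2]/100]+list(p0[3:]),S); e+=1-(m&g).sum()/max((m|g).sum(),1)
        return e
    q0=np.array([p0[0]*1000,p0[1]*1000,p0[2]*100])
    for d in(10,3):
        o=minimize(f,q0,method="Nelder-Mead",options=dict(initial_simplex=np.array([q0,q0+[d,0,0],q0+[0,d,0],q0+[0,0,d]]),xatol=.1,fatol=1e-4)); q0=o.x
    return np.array([q0[0]/1000,q0[1]/1000,q0[2]/100]),o.fun
E
cat > look.py <<'E'
from h import *
ov=[]
S={n:r.snapshot(n) for n in("top","side")}
g={}
for n,s in S.items():
    save(s,n+"1")
    for t in["brass_bar","stop_stand"]:
        L=r.cut_out(t,s); g[n,t]=L
        for d in L: print(n,t,np.round(d["box"]),round(d["confidence"],2),d["region"].sum())
t=S["top"]
print("rough",ray(t,[[245,207],[256,264],[252,235]],.036).round(3).tolist(),"axis",ray(t,[[167,193]],.162).round(3), "plate", ray(t,[[181,255]],.01).round(3))
def pick(n,th):
    L=g[n,th]
    return max(L,key=lambda d:d["region"].sum())["region"]
e=ray(t,[[245,207],[256,264]],.036);b0=[*e.mean(0)[:2],np.arctan2(*(e[0]-e[1])[1::-1])]
a=ray(t,[[180,193]],.1)[0];st0=[a[0],a[1],0.0]
for names in(["top"],["side"],["top","side"]):
    for th,M,p in(("brass_bar",BAR,b0),("stop_stand",STAND,st0)):
        try: print(names,th,*fit([(S[n],pick(n,th)) for n in names],M,p))
        except Exception as x: print(names,th,repr(x))
E
python3 look.py
```

```text
top brass_bar [379. 211. 409. 253.] 0.63 341
top brass_bar [242. 204. 258. 264.] 0.56 729
top stop_stand [152. 157. 197. 257.] 0.87 2909
top stop_stand [240. 203. 261. 264.] 0.35 697
side brass_bar [220. 216. 266. 251.] 0.84 730
side brass_bar [300. 302. 343. 317.] 0.7 521
side stop_stand [198. 149. 274. 218.] 0.55 1861
rough [[0.564, -0.139, 0.036], [0.415, -0.169, 0.036], [0.49, -0.158, 0.036]] axis [[0.586 0.035 0.162]] plate [[0.436 0.032 0.01 ]]
['top'] brass_bar [ 0.48996853 -0.15436362  0.18974175] 0.05986147757255933
['top'] stop_stand [0.58835215 0.03602923 0.03205426] 0.044498262609245054
['side'] brass_bar [ 0.48696725 -0.16242579  0.24116657] 0.13664688427299698
['side'] stop_stand [0.58345776 0.02923498 0.04253747] 0.09074483660945143
['top', 'side'] brass_bar [ 0.49018544 -0.15497857  0.19498424] 0.2696101515117577
['top', 'side'] stop_stand [0.58674145 0.03520554 0.02553255] 0.2026471323050223
```

View pics/side1.png

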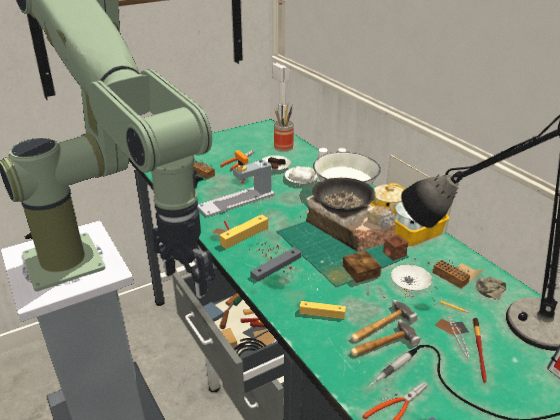

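Request:
send_rows(
  series=[
    [-1, [0.05, -0.037, 0.01], [0, 0, 0.2]],
    [-1, [0.1, -0.073, 0.02], [0, 0, 0.4]],
    [-1, [0.15, -0.11, 0.03], [0, 0, 0.6]],
    [-1, [0.2, -0.147, 0.04], [0, 0, 0.8]],
    [-1, [0.25, -0.183, 0.05], [0, 0, 1.0]],
    [-1, [0.3, -0.22, 0.06], [0, 0, 1.03]],
    [-1, [0.35, -0.256, 0.07], [0, 0, 1.03]],
    [-1, [0.39, -0.285, 0.08], [0, 0, 1.03]],
    [-1, [0.4025, -0.293, 0.08], [0, 0, 1.03]],
    [-1, [0.4025, -0.293, 0.08], [0, 0, 1.03]],
    [-1, [0.4025, -0.293, 0.08], [0, 0, 1.03]],
  ],
  force=40,
)

```text
t: 1.92
tcp_pos: [0.4647, -0.1602, 0.1517]
tool_rot: [0.995, 0.095, 0.0, 0.0]
wrist_force: [-0.1, -0.3, 0.3]
opening: 0.999
```

```bash
cat >> h.py <<'E'
def draw(s,name,items,crop,f=4):
    im=cv2.resize(np.ascontiguousarray(s["img"][:,:,::-1]),None,fx=f,fy=f,interpolation=cv2.INTER_CUBIC)
    for model,p,c in items:
        for B in model:
            q=np.round(proj(s,place(B,p))*f+f/2-.5).astype(int)
            for i in range(8):
                for b in(1,2,4):
                    if not i&b: cv2.line(im,tuple(map(int,q[i])),tuple(map(int,q[i|b])),c,1)
    x0,y0,x1,y1=[v*f for v in crop];cv2.imwrite(f"pics/{name}.png",im[y0:y1,x0:x1])
def shift(p,yaw):
    o=r.get_obs();T=R.from_quat(o["tool_rot"]);x=T.as_matrix()[:,0];cur=np.arctan2(x[1],x[0])
    d=T.inv().apply(np.array(p)-o["tcp_pos"]); print("yaw",cur.round(4),"shift",d.round(4),"wz",round(-(yaw-cur)*180/np.pi/5,2))
E
python3 - <<'E'
from h import *
s=r.snapshot("side")
draw(s,"side2",[(BAR,[.490,-.1545,.19],(0,0,255)),(BAR,[.487,-.1624,.24],(255,0,0)),(STAND,[.588,.036,.032],(0,0,255))],(170,130,340,260))
print(r.get_obs()["joint_pos"].round(3))
E
```

```text
[-5.080e-01  1.130e-01  1.825e+00 -1.000e-03  1.203e+00  8.730e-01]
```

View pics/side2.png

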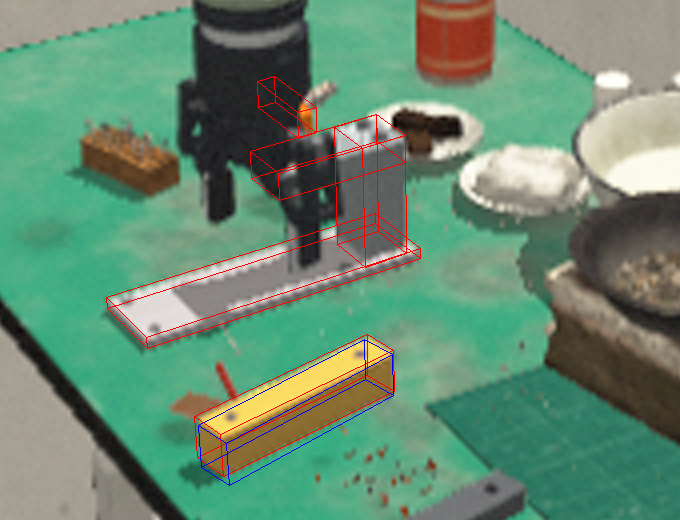

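The red model (top-view fit) lies well on the bar and the stand in the side view, so I'm descending to grasp.

Request:
send_rows(
  series=[
    [-1, [0.001, -0.001, 0.05], [0, 0, 0]],
    [-1, [0.001, -0.001, 0.09], [0, 0, 0]],
    [-1, [0.001, -0.001, 0.12], [0, 0, 0]],
    [-1, [0.001, -0.001, 0.14], [0, 0, 0]],
    [-1, [0.001, -0.001, 0.147], [0, 0, 0]],
    [-1, [0.001, -0.001, 0.147], [0, 0, 0]],
    [1, [0.001, -0.001, 0.147], [0, 0, 0]],
    [1, [0.001, -0.001, 0.147], [0, 0, 0]],
    [1, [0.001, -0.001, 0.147], [0, 0, 0]],
    [1, [0.001, -0.001, 0.147], [0, 0, 0]],
    [1, [0.001, -0.001, 0.147], [0, 0, 0]],
    [1, [0.001, -0.001, 0.147], [0, 0, 0]],
  ],
  force=50,
)

```text
t: 3.48
tcp_pos: [0.4664, -0.158, 0.005]
tool_rot: [0.995, 0.096, 0.0, 0.0]
wrist_force: [-1.8, 0.0, 6.2]
opening: 0.343
```

Run:
```python
from h import *
o=r.get_obs();print(o["opening"],o["tcp_pos"],o["wrist_force"])
# target via-point: stand x=-150, bar bottom z .065 ; then low
c,s=np.cos(.032),np.sin(.032)
p=np.array([.588-.15*c,.036-.15*s])
print(p);shift([*p,.069],.032)
```

```text
0.34347742408158605 [ 0.46642121 -0.15797691  0.00500643] [-1.83068461e+00  1.59878738e-03  6.23028497e+00]
[0.43807679 0.03120082]
yaw 0.1921 shift [ 0.0083 -0.1911 -0.0641] wz 1.83
```

Request:
send_rows(
  series=[
    [1, [0, 0, -0.03], [0, 0, 0]],
    [1, [0, 0, -0.064], [0, 0, 0]],
    [1, [0.002, -0.03, -0.064], [0, 0, 0.4]],
    [1, [0.004, -0.07, -0.064], [0, 0, 0.8]],
    [1, [0.005, -0.11, -0.064], [0, 0, 1.2]],
    [1, [0.007, -0.15, -0.064], [0, 0, 1.6]],
    [1, [0.008, -0.18, -0.064], [0, 0, 1.83]],
    [1, [0.008, -0.191, -0.064], [0, 0, 1.83]],
    [1, [0.008, -0.191, -0.064], [0, 0, 1.83]],
    [1, [0.008, -0.191, -0.064], [0, 0, 1.83]],
  ],
)

```text
t: 4.72
tcp_pos: [0.4375, 0.0304, 0.0682]
tool_rot: [1.0, 0.016, 0.0, 0.0]
wrist_force: [-1.0, -0.2, -2.3]
opening: 0.347
```

Run:
```python
from h import *
o=r.get_obs();T=R.from_quat(o["tool_rot"]).as_matrix();y=np.arctan2(T[1,0],T[0,0]);t=o["tcp_pos"]
print(t,y,o["wrist_force"])
p=[t[0]+.025*np.cos(y),t[1]+.025*np.sin(y),y,t[2]-.005]
st=[.588,.036,.032]
s=r.snapshot("top");draw(s,"top3",[(STAND,st,(0,0,255)),(BAR,p,(255,0,0))],(130,140,230,280))
s=r.snapshot("side");draw(s,"side3",[(STAND,st,(0,0,255)),(BAR,p,(255,0,0))],(170,130,300,240))
a=cv2.imread("pics/top3.png");b=cv2.imread("pics/side3.png");h=max(a.shape[0],b.shape[0])
pad=lambda i:cv2.copyMakeBorder(i,0,h-i.shape[0],0,0,cv2.BORDER_CONSTANT)
c=np.hstack([pad(a),pad(b)]);cv2.imwrite("pics/both3.png",cv2.resize(c,None,fx=800/c.shape[1],fy=800/c.shape[1]))
```

```text
[0.43749092 0.03044112 0.06820445] 0.03168448087310056 [-0.96622482 -0.20895902 -2.33681795]
```

View pics/both3.png

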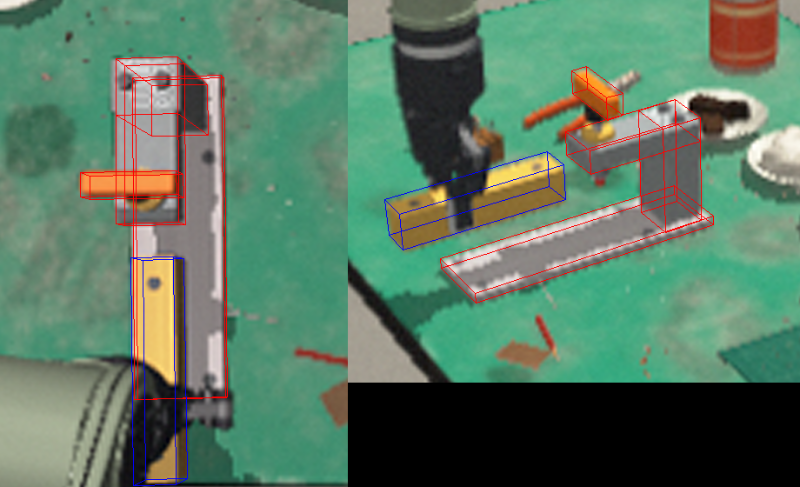

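Request:
send_rows(
  series=[
    [1, [0, -0.001, 0.025], [0, 0, 0]],
    [1, [0, -0.001, 0.045], [0, 0, 0]],
    [1, [0, -0.001, 0.049], [0, 0, 0]],
    [1, [0, -0.001, 0.049], [0, 0, 0]],
    [1, [0.02, -0.001, 0.049], [0, 0, 0]],
    [1, [0.04, -0.001, 0.049], [0, 0, 0]],
    [1, [0.06, -0.001, 0.049], [0, 0, 0]],
    [1, [0.066, -0.001, 0.049], [0, 0, 0]],
    [1, [0.066, -0.001, 0.049], [0, 0, 0]],
    [1, [0.066, -0.001, 0.051], [0, 0, 0]],
    [1, [0.066, -0.001, 0.053], [0, 0, 0]],
    [1, [0.066, -0.001, 0.053], [0, 0, 0]],
  ],
)

```text
t: 6.32
tcp_pos: [0.5027, 0.0344, 0.0152]
tool_rot: [1.0, 0.016, -0.0, -0.0]
wrist_force: [0.0, 0.2, -2.1]
opening: 0.339
```

Request:
send_rows(
  series=[
    [1, [0, 0, 0.001], [0, 0, 0]],
    [-1, [0, 0, 0.001], [0, 0, 0]],
    [-1, [0, 0, 0.001], [0, 0, 0]],
    [-1, [0, 0, 0.001], [0, 0, 0]],
    [-1, [0, 0, 0.001], [0, 0, 0]],
    [-1, [-0.002, 0, -0.02], [0, 0, 0]],
    [-1, [-0.005, 0, -0.06], [0, 0, 0]],
    [-1, [-0.02, 0, -0.11], [0, 0, 0]],
    [-1, [-0.06, 0, -0.16], [0, 0, 0]],
    [-1, [-0.11, 0, -0.2], [0, 0, 0]],
    [-1, [-0.11, 0, -0.2], [0, 0, 0]],
  ],
)

```text
t: 7.7
tcp_pos: [0.3934, 0.0307, 0.219]
tool_rot: [1.0, 0.016, 0.004, 0.001]
wrist_force: [0.6, 0.1, 0.5]
opening: 1.001
```

```bash
cat > look3.py <<'E'
from h import *
import sys
n=sys.argv[1]
o=r.get_obs();print(o["tcp_pos"],o["wrist_force"],o["opening"],o["joint_pos"].round(3))
st=[.588,.036,.032]; bar=[.588-.06,.036-.002,.032,.01]
ims=[]
for k,c in(("top",(130,140,230,280)),("side",(190,120,290,230))):
    s=r.snapshot(k);draw(s,k+n,[(BAR,bar,(255,0,0)),(STAND,st,(0,0,255))] if "o" in sys.argv else [],c,5);ims.append(cv2.imread(f"pics/{k+n}.png"))
h=max(i.shape[0] for i in ims)
c=np.hstack([cv2.copyMakeBorder(i,0,h-i.shape[0],0,0,cv2.BORDER_CONSTANT) for i in ims]);f=min(800/c.shape[1],600/h);cv2.imwrite(f"pics/both{n}.png",cv2.resize(c,None,fx=f,fy=f,interpolation=cv2.INTER_AREA))
E
python3 look3.py 4 o; python3 -c "
from h import *
shift([.588,.036,.2],.032+np.pi/2)"
```

```text
[0.39343221 0.03072575 0.21902268] [0.58124974 0.13540398 0.52097371] 1.0011863879527154 [-0.142 -0.193  1.97  -0.     1.356  1.396]
yaw 0.032 shift [0.1945 0.001  0.0165] wz -18.0
```

View pics/both4.png

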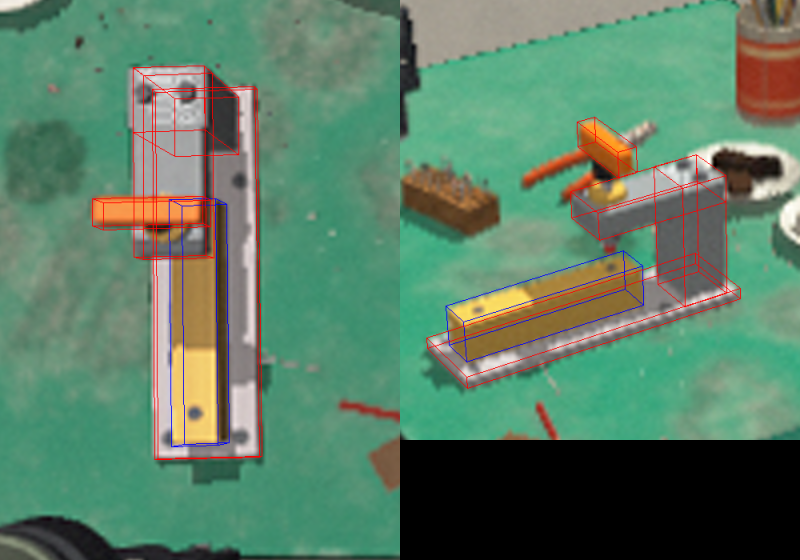

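Request:
send_rows(
  series=[
    [-1, [0.02, 0, 0], [0, 0, -2]],
    [-1, [0.04, 0, 0], [0, 0, -4]],
    [-1, [0.06, 0, 0], [0, 0, -6]],
    [-1, [0.08, 0, 0], [0, 0, -8]],
    [-1, [0.1, 0, 0], [0, 0, -10]],
    [-1, [0.13, 0, 0], [0, 0, -12]],
    [-1, [0.16, 0.001, 0], [0, 0, -14]],
    [-1, [0.18, 0.001, 0.01], [0, 0, -16]],
    [-1, [0.1945, 0.001, 0.0165], [0, 0, -18]],
    [-1, [0.1945, 0.001, 0.0165], [0, 0, -18]],
    [-1, [0.1945, 0.001, 0.0165], [0, 0, -18]],
  ],
  force=30,
)

```text
t: 9.18
tcp_pos: [0.587, 0.0362, 0.1971]
tool_rot: [0.696, 0.718, -0.001, -0.001]
wrist_force: [-0.2, 0.7, -0.3]
opening: 1.001
```

```bash
python3 look3.py 5; python3 -c "
from h import *
shift([.588,.036,.133],.032+np.pi/2)"
```

```text
[0.58704676 0.03616209 0.19708053] [-0.16396283  0.73184876 -0.29202886] 1.000717304798857 [-0.086  0.265  1.543  0.     1.337 -0.115]
yaw 1.6015 shift [-0.0001  0.0008  0.0653] wz -0.01
```

View pics/both5.png

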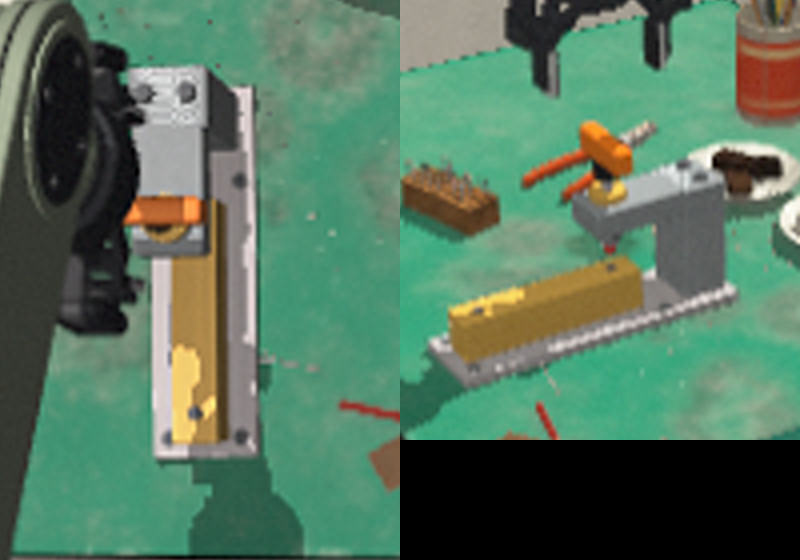

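The jaws straddle the handle along stand x, the bar lies flat, and the nose hangs above it. Now I'm descending and gripping.

Request:
send_rows(
  series=[
    [-1, [0, 0.001, 0.03], [0, 0, 0]],
    [-1, [0, 0.001, 0.055], [0, 0, 0]],
    [-1, [0, 0.001, 0.064], [0, 0, 0]],
    [-1, [0, 0.001, 0.064], [0, 0, 0]],
    [1, [0, 0.001, 0.064], [0, 0, 0]],
    [1, [0, 0.001, 0.064], [0, 0, 0]],
    [1, [0, 0.001, 0.064], [0, 0, 0]],
    [1, [0, 0.001, 0.064], [0, 0, 0]],
    [1, [0, 0.001, 0.064], [0, 0, 0]],
    [1, [0, 0.001, 0.064], [0, 0, 0]],
    [1, [0, 0.001, 0.064], [0, 0, 0]],
  ],
  force=40,
)

```text
t: 10.65
tcp_pos: [0.5887, 0.0361, 0.1355]
tool_rot: [0.696, 0.718, 0.0, 0.0]
wrist_force: [-2.5, -0.4, 4.7]
opening: 0.219
```

Request:
send_rows(
  series=[
    [1, [0, 0, 0], [0, 0, 0]],
    [1, [0, 0, 0], [0, 0, 0]],
    [1, [0, 0, 0], [0, 0, 0]],
  ],
)

```text
t: 11.02
tcp_pos: [0.5888, 0.0361, 0.1355]
tool_rot: [0.696, 0.718, 0.0, 0.0]
wrist_force: [-2.2, -0.3, 5.0]
opening: 0.225
```

```bash
python3 look3.py 6; python3 -c "
from h import *
o=r.get_obs();print(o['opening'],o['torque'].round(3),o['wrist_force'].round(2))"
```

```text
[0.58875089 0.03605521 0.13552649] [-2.15955814 -0.25074195  5.00729255] 0.22454249095701737 [-0.085  0.33   1.595 -0.     1.216 -0.118]
0.22523200776680047 [-0.032  0.433 -0.028] [-2.62 -0.39  5.61]
```

View pics/both6.png

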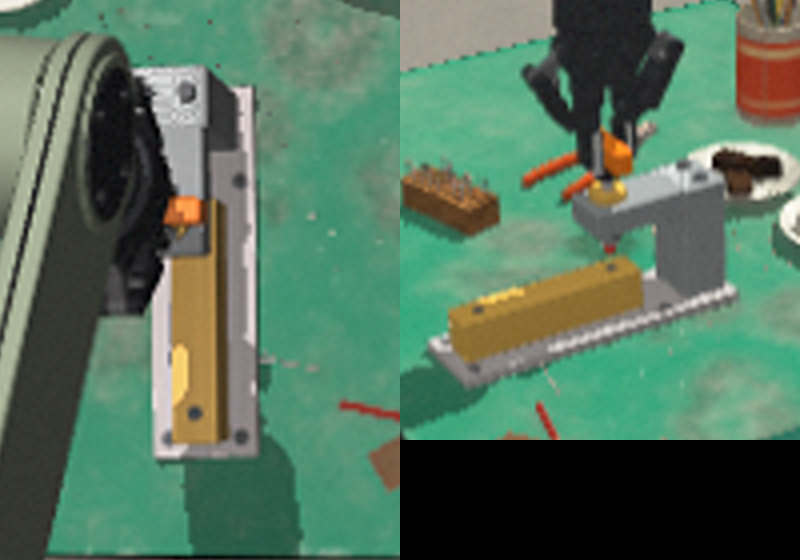

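Request:
send_rows(
  series=[
    [1, [0, 0, 0], [0, 0, 1.2]],
    [1, [0, 0, 0], [0, 0, 2.4]],
    [1, [0, 0, 0], [0, 0, 3.6]],
    [1, [0, 0, 0], [0, 0, 4.8]],
    [1, [0, 0, 0], [0, 0, 6]],
    [1, [0, 0, 0], [0, 0, 7.2]],
    [1, [0, 0, 0], [0, 0, 8.4]],
    [1, [0, 0, 0], [0, 0, 9.6]],
    [1, [0, 0, 0], [0, 0, 10.8]],
    [1, [0, 0, 0], [0, 0, 12]],
    [1, [0, 0, 0], [0, 0, 13]],
    [1, [0, 0, 0], [0, 0, 13]],
  ],
)

```text
t: 12.62
tcp_pos: [0.5864, 0.0374, 0.1354]
tool_rot: [0.973, 0.232, -0.002, -0.002]
wrist_force: [-8.0, 3.7, 10.0]
opening: 0.223
```

```bash
python3 -c "
from h import *
o=r.get_obs();print(o['opening'],o['torque'].round(3),o['wrist_force'].round(2))
shift([.588,.036,.1355],.032+np.pi/2-1.417)"
```

```text
0.22321936253283137 [0.564 1.457 0.051] [-8.03  3.66 10.03]
yaw 0.4688 shift [ 0.0008  0.002  -0.0001] wz 3.24
```

Request:
send_rows(
  series=[
    [1, [-0.001, -0.0015, 0], [0, 0, 0.8]],
    [1, [-0.001, -0.0015, 0], [0, 0, 1.6]],
    [1, [-0.001, -0.0015, 0], [0, 0, 2.4]],
    [1, [-0.001, -0.0015, 0], [0, 0, 3.0]],
    [1, [-0.001, -0.0015, 0], [0, 0, 3.25]],
    [1, [-0.001, -0.0015, 0], [0, 0, 3.25]],
    [1, [-0.001, -0.0015, 0], [0, 0, 3.25]],
  ],
)

```text
t: 13.5
tcp_pos: [0.5861, 0.0382, 0.1355]
tool_rot: [0.996, 0.093, -0.001, -0.001]
wrist_force: [-4.7, 2.0, 8.0]
opening: 0.225
```

```bash
python3 look3.py 7; python3 -c "
from h import *
o=r.get_obs();print(o['opening'],o['torque'].round(3),o['wrist_force'].round(2))
shift([.588,.036,.1355],.032+np.pi/2-1.417)"
```

```text
[0.58608147 0.038182   0.13547635] [-4.67521326  2.0218597   7.9782898 ] 0.22487271095164588 [-0.083  0.327  1.6    0.002  1.218  1.301]
0.22521995519805618 [0.436 0.892 0.144] [-5.63  2.82  8.25]
yaw 0.1856 shift [ 0.0015  0.0025 -0.    ] wz -0.0
```

View pics/both7.png

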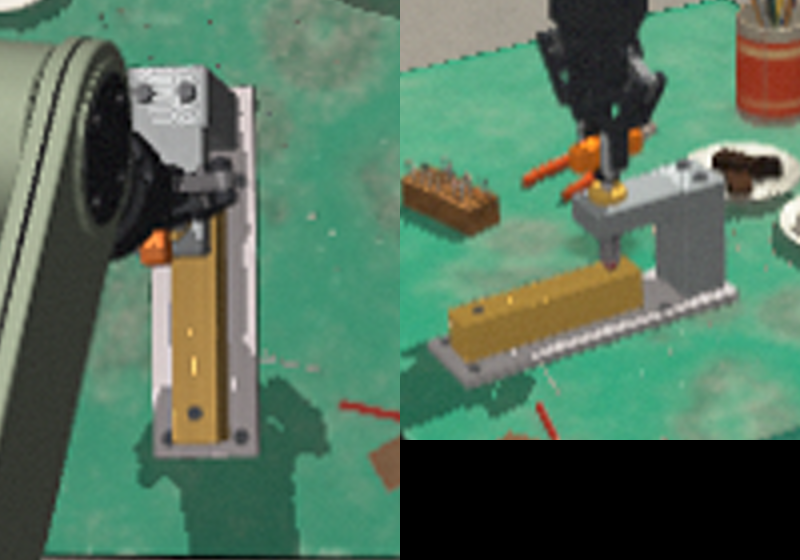

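Request:
send_rows(
  series=[
    [-1, [0, 0, 0], [0, 0, 0]],
    [-1, [0, 0, 0], [0, 0, 0]],
    [-1, [0, 0, 0], [0, 0, 0]],
    [-1, [0, 0, 0], [0, 0, 0]],
    [-1, [0, 0, 0], [0, 0, 0]],
    [-1, [0, 0, -0.03], [0, 0, 0]],
    [-1, [0, 0, -0.07], [0, 0, 0]],
    [-1, [-0.03, 0, -0.1], [0, 0, 0]],
    [-1, [-0.08, 0, -0.12], [0, 0, 0]],
    [-1, [-0.13, 0, -0.12], [0, 0, 0]],
    [-1, [-0.17, 0, -0.12], [0, 0, 0]],
    [-1, [-0.19, 0, -0.12], [0, 0, 0]],
  ],
)

```text
t: 15.1
tcp_pos: [0.3985, 0.002, 0.2548]
tool_rot: [0.996, 0.092, 0.0, 0.0]
wrist_force: [0.1, 0.7, 0.4]
opening: 0.998
```

Run:
```python
from h import *
o=r.get_obs();print(o["tcp_pos"],o["opening"],o["wrist_force"].round(2))
st=[.588,.036,.032];ims=[]
def H(th): return [boxc(-.008,.008,-.032,.032,.14,.162)],[.588,.036,.032-th]
# nose+screw silhouettes predicted: screw end z = tip+protrusion ; draw handle only
for k,c,f in(("top",(145,165,195,215),8),("side",(215,140,275,205),8)):
    s=r.snapshot(k)
    im=np.ascontiguousarray(s["img"])
    g=(im[...,0].astype(int)>180)&(im[...,2]<90)&(im[...,1]>70)&(im[...,1]<150)
    x0,y0,x1,y1=c;G=np.zeros_like(g);G[y0:y1,x0:x1]=g[y0:y1,x0:x1]
    n,l,stt,_=cv2.connectedComponentsWithStats(G.astype(np.uint8));i=1+stt[1:,4].argmax();reg=l==i
    best=[]
    for th in np.arange(1.0,1.75,.02):
        mm,p=H(th)
        b=0
        for dx in(-.002,0,.002):
            for dy in(-.002,0,.002):
                m=cv2.resize(mask(s,mm,[p[0]+dx,p[1]+dy,p[2]]),(560,420),interpolation=cv2.INTER_AREA)>0
                b=max(b,(m&reg).sum()/(m|reg).sum())
        best.append((round(b,3),round(th,2)))
    print(k,reg.sum(),sorted(best)[-5:])
    mm,p=H(1.417);draw(s,k+"8",[],c,f);ims.append(cv2.imread(f"pics/{k}8.png"))
h=max(i.shape[0] for i in ims)
c=np.hstack([cv2.copyMakeBorder(i,0,h-i.shape[0],0,0,cv2.BORDER_CONSTANT) for i in ims]);f=min(800/c.shape[1],600/h);cv2.imwrite("pics/both8.png",cv2.resize(c,None,fx=f,fy=f))
```

```text
[0.39852888 0.00195403 0.25479235] 0.9984265646622142 [0.11 0.7  0.4 ]
top 106 [(np.float64(0.414), np.float64(1.54)), (np.float64(0.416), np.float64(1.5)), (np.float64(0.417), np.float64(1.34)), (np.float64(0.417), np.float64(1.52)), (np.float64(0.422), np.float64(1.58))]
side 28 [(np.float64(0.176), np.float64(1.26)), (np.float64(0.177), np.float64(1.18)), (np.float64(0.177), np.float64(1.22)), (np.float64(0.178), np.float64(1.14)), (np.float64(0.178), np.float64(1.16))]
```

View pics/both8.png

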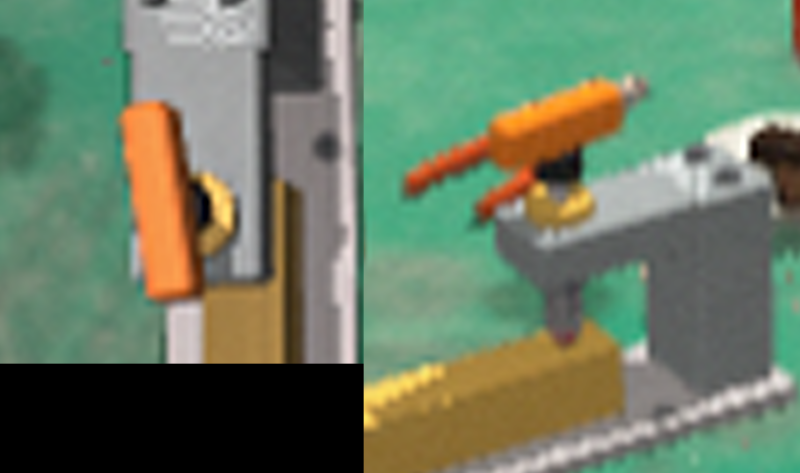

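Run:
```python
from h import *
s=r.snapshot("top")
hsv=cv2.cvtColor(s["img"],cv2.COLOR_RGB2HSV)
g=(hsv[...,0]<16)&(hsv[...,1]>150)&(hsv[...,2]>90)
G=np.zeros(g.shape,bool);G[170:210,155:180]=g[170:210,155:180]
n,l,stt,_=cv2.connectedComponentsWithStats(G.astype(np.uint8));reg=l==1+stt[1:,4].argmax()
HB=[boxc(-.008,.008,-.032,.032,.14,.162)]
for y in(.1,.15,.186,.22,.3): print(fit([(s,reg)],HB,[.588,.036,y-np.pi/2]),reg.sum())
# PCA angle of the mask against rendered masks
def ang(m):
    M=cv2.moments(m.astype(np.uint8));return .5*np.arctan2(2*M["mu11"],M["mu20"]-M["mu02"])
print("pca",ang(reg),[(th,round(ang(mask(s,HB,[.587,.037,.032-th])),3)) for th in(1.3,1.36,1.417,1.48,1.54)])
```

```text
(array([ 0.58751544,  0.03631167, -1.38535928]), np.float64(0.24301075268817207)) 198
(array([ 0.58789151,  0.03652455, -1.36878363]), np.float64(0.24174246050741977)) 198
(array([ 0.58907009,  0.03644545, -1.37808945]), np.float64(0.24246771879483497)) 198
(array([ 0.58817244,  0.03683696, -1.37547265]), np.float64(0.2435530085959885)) 198
(array([ 0.58862367,  0.03689525, -1.35792306]), np.float64(0.2420977011494253)) 198
pca 1.4118530045248008 [(1.3, np.float64(1.284)), (1.36, np.float64(1.345)), (1.417, np.float64(1.403)), (1.48, np.float64(1.468)), (1.54, np.float64(1.528))]
```

```bash
python3 -c "
from h import *
print(r.close_job())"
```

```text
the job is handed in; nothing more can be done
None
```

The brass bar is set under the stop screw and the red nose is pressed onto it by an estimated 4 mm, about half of its 8 mm travel. The job was handed in at about 15 s with the gripper open and well clear.

- **Bar:** I picked up the larger brass bar, slid it along the stand's x from the front, and laid it flat on the base plate with its end about 20 mm past the axis. The pictures after placing show it flat and in line with the plate.
- **Driver:** I turned the T-handle about 81° clockwise (1.42 rad). In the last pictures the nose is down on the bar. The handle angle reads 1.41 rad by one method and 1.43 rad by the other, which gives about 3.9–4.1 mm of press.
- **Forces:** The readings I took never passed about 14 N at the wrist, well under the limit.

**Checks that failed or disagreed:**
- **Bar pose:** the side-view cut-out of the bar was incomplete and put it about 8 mm off. I used the top-view fit, which matched both pictures.
- **Handle angle:** my first colour-based check failed on bad thresholds. The redone mask still fitted the handle only moderately (about 76% overlap).
- **Press depth:** it is worked out from the screw geometry and not measured directly.

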